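Set the top-heavy tray balance to its index fork

TASK

Work the balance's front hand lever so that the pointer swings up from its stop and stands between the two prongs of the index fork, and keep it there for at least six seconds. Then let the beam gently back onto the stop it started from and let go of the lever; at no time may the beam swing fast or slam. Use only the lever: do not touch the beam, its pans or the pointer, do not move the index fork, and leave the things around the balance alone.

Things in the scene. Friction and masses are not known exactly. Their poses are not given: they have to be found in the camera images.
- scale: White counter balance fixed to the table, base 200 (x) by 320 (y) mm, 42 mm high. Origin: centre of its underside; x from the lever side (front) to the dial side, y to the tray-stack pan, z up. Lever, beam and fork all turn about one level axis along x, 150 mm above the origin; angles are positive about +x: positive leans lever and pointer to -y and lifts the +y pan; 0 is upright.
- lever (a joint): Angle of the hand lever, rad, 0 upright, range -0.65 to 0.65, positive leaning to the balance's -y. It stays where it is left: its friction is 0.3 N m, about 2.3 N at the grip. At the start it stands at 0.
- lever_grip (a point): Grip point: on the axis of a level black round bar, 22 mm thick, along the balance's x axis, free to be gripped from above over 85 mm. It lies 130 mm from the hinge axis and 155 mm in front of the balance's centre, 280 mm above the table when upright, and swings with the lever. The nearest part, the lever's upright arm, is 51 mm behind it.
- beam: Beam 420 mm long with two fixed pans, 124 mm across, centred 210 mm either side; a tray stack (+y) and a steel weight (-y) are clamped on them. Origin on the hinge axis, axes parallel to the balance's when level. Only a torsion spring of 0.20 N m per rad moves it, between lever and beam, relaxed when beam angle = lever angle; damping 0.006 N m s per rad.
- pointer_tip (a point): Reading point of the thin steel pointer (8 mm thick, fixed to the beam, standing up on the dial side), 210 mm from the hinge axis; beam angle 0 puts it straight above pivot.
- pivot (a point): Point on the hinge axis in the plane of pointer and fork, 70 mm behind the balance's centre, 150 mm above the table.
- mark (a point): Middle between the two upright prongs (6 mm thick, 36 mm between their axes) of the dark steel index fork on the dial, 210 mm from the hinge axis. The fork stands anywhere from -0.15 to +0.12 rad and stays there; the pointer passes between its prongs without touching. The pointer is set when its tip is at this point.
- spray: Spray bottle standing on the table, 90 mm across and 204 mm high. Leave it alone. Origin: centre of its underside.
- bowl: White bowl standing on the table, 200 mm across, 85 mm high. Leave it alone. Origin: centre of its underside.
- roll: Roll of paper standing on end, 116 mm across, 221 mm high. Leave it alone. Origin: centre of its underside.
- trays: Stack of wooden trays on the table, 160 by 160 mm, 120 mm high. Leave it alone. Origin: centre of its underside.
- beam_cg (a point): The beam's centre of mass, 23 mm above the hinge axis. Nominal mass 1.40 kg, inertia about the hinge 0.046 kg m2; gravity tips the beam from upright with 0.31 N m per rad, more than the spring holds, so with the lever still it falls to a stop in a second or two (time constant about 0.65 s). Mass, inertia and gravity torque vary together, from -18 to +20 per cent.
- stop (a point): Centre of the rubber stop, 24 mm across, under the -y arm of the beam. It catches the beam at +0.27 rad, where it rests at the start with the pointer leaning to -y and where it must rest at the end; a like stop under the +y arm catches it at -0.27 rad. With the lever at 0 or leaning to -y (positive), gravity keeps the beam on this stop.

How it is judged:
By the outcome, as a careful person would: the job done as asked, in the order asked, and still so for the second after the job is handed in, with the robot touching nothing.
It also fails if it takes over 58 s, if anything falls off the work surface, if the arm or the gripper's body presses on something with over 40 N, if the wrist force passes 120 N, or if a joint passes its speed limit or range.

ROBOT

A 6-joint arm with a two-finger parallel gripper is mounted at the origin on the work surface. World frame = base frame: x ahead of the robot, y to its left, z up, the work surface at z = 0. Lengths are in m, angles in rad, forces in N, time in s.
With the tool pointing down it reaches from about 0.425 to 0.95 m from the base axis. Payload 3.5 kg.
Tool frame: the origin (TCP) lies at the centre of the arm's flange, where the gripper is bolted on; the fingertips stand 173 mm ahead of it and the grasp point (between the pads) lies 155 mm ahead of it; z points along the fingers, y is the direction in which the jaws open and shut (so a half turn about z gives the same grasp; the last joint's range is limited). The gripper opens to 85 mm and grips with 20 to 120 N. Pads are 22 mm wide; open, the fingers measure 114 mm over their backs; the gripper's body (76 mm by 85 mm) begins 54 mm behind the grasp point. The pads swing forward as they close: fully open they stand 13 mm farther back than shut.
Start: joints at [1.099, 0.286, 1.577, -0, 1.279, -0.15], TCP at [0.213, 0.64, 0.405] pointing down, gripper open.
Joint ranges: [-2.77, 2.77], [-0.9, 2.22], [0.21, 2.48], [-1.53, 4.67], [0.24, 2.81], [-2.84, 2.84]. Speed limits (rad/s): [2.79, 2.79, 3.14, 3.14, 3.14, 3.14].

INTERFACE

Orientations are given as a unit quaternion [w, x, y, z].
In Python, from station import r, move_gripper, readout, imaging, sign_off gives the robot as it stands. Calls block until the motion is done:
- r.move_pose(position, orientation): joint-space move of the TCP to a pose.
- r.servo_line(position, ori=None, rate=0.15, stop_force=None): straight line of the TCP; ori=None keeps the orientation; rate is the mean speed in m/s. With stop_force (N) it stops when the force on the tool has changed by that much, and returns True; else False.
- r.goto_joints(angles): joint-space move.
- move_gripper(opening, f_grip=None): finger opening in m; f_grip is the grip in N (None keeps the last); returns when the fingers have stopped.
- r.pause(seconds).
- r.inverse_kinematics(position, orientation): joint angles nearest the present ones, or None.
- readout.get_obs(): the state.
- imaging.read_camera(name): name is "scene" or "top" or "wrist"; returns the picture (400x640x3 uint8, red, green, blue); there is no depth.
- imaging.camera_params(name): a dict with "camera_matrix" (3x3 intrinsics, pixels), "k1" (the pictures are not rectified: a ray, as slopes to the right and down, at radius r is drawn at 1 + k1 r^2 times it, then the intrinsics apply), "rvec" (rotation vector, rad) and "tvec" (3), from world to camera coordinates, as OpenCV has them; the wrist camera has in their place "mount" (4x4, takes a point from camera to tool coordinates, whose origin is the TCP and whose axes are the flange's). Camera axes: x right, y down, z forward; pixel columns grow to the right and rows downward; lengths in m; the calibration is good to about 2 mm. A picture is of the moment at which its call begins: read the wrist's pose just before it. camera_params takes no time and is no camera call.
A pose or a line that the arm cannot do raises r.Unreachable and nothing moves.
- sign_off(): hands the job in, once; it reports no verdict.
The state is a dict: "t": time; "joint_positions": joint angles; "joint_vel": joint speeds; "joint_efforts": joint torques, N m; "tcp_pos": TCP position; "tcp_rot": TCP orientation; "wrist_force": force on the tool from outside, world axes, zero at the start; "wrist_torque": the same for the moment, N m; "grip_width": finger opening in m.
Only numpy, scipy, OpenCV 4.12 (cv2) and the standard library are available. Lean on these libraries where they do the work, as an engineer would, in place of code of your own. Each camera call takes 0.05 s, during which the arm holds its last target. There are 200 camera calls.

## Working session

There is one attempt and no reset: what is moved stays moved. The work goes in short steps, each a Python script; the robot and the scene stay as the last script left them, time stands still between calls to the robot, and variables do not carry over. Pictures are saved under pics/ and viewed, about 8 in all and at most 12, crops included, and the job is handed in when it is done.

```bash
ls; mkdir -p pics; python3 - <<'E'
from station import r, move_gripper, readout, imaging, sign_off
import cv2
print(readout.get_obs()['t'])
for n in ("scene","top"):
    im=imaging.read_camera(n); cv2.imwrite(f"pics/{n}0.png",im[:,:,::-1]); print(imaging.camera_params(n))
print(imaging.camera_params("wrist"))
E
```

```text
pics
0.0
{'camera_matrix': array([[362.81593349,   0.        , 321.72120243],
       [  0.        , 362.81593349, 195.92792822],
       [  0.        ,   0.        ,   1.        ]]), 'k1': 0.013485380045718118, 'rvec': array([ 1.60787353,  2.26818184, -0.61640835]), 'tvec': array([ 0.18229717, -0.34813165,  1.90407017])}
{'camera_matrix': array([[448.69505436,   0.        , 311.32137846],
       [  0.        , 448.69505436, 198.90766911],
       [  0.        ,   0.        ,   1.        ]]), 'k1': -0.11738774107288456, 'rvec': array([ 2.16940427, -2.11334013,  0.13020111]), 'tvec': array([-0.00426935,  0.61129894,  1.74036647])}
{'camera_matrix': array([[290.60149518,   0.        , 319.0906547 ],
       [  0.        , 290.60149518, 193.99243456],
       [  0.        ,   0.        ,   1.        ]]), 'k1': -0.008698388753024307, 'mount': array([[ 2.00395531e-04, -9.66312951e-01, -2.57369853e-01,
         6.58499524e-02],
       [ 9.99999914e-01,  1.00488809e-04,  4.01336345e-04,
        -9.47939385e-04],
       [-3.61953717e-04, -2.57369912e-01,  9.66312888e-01,
         3.20044649e-02],
       [ 0.00000000e+00,  0.00000000e+00,  0.00000000e+00,
         1.00000000e+00]])}
```

View pics/scene0.png

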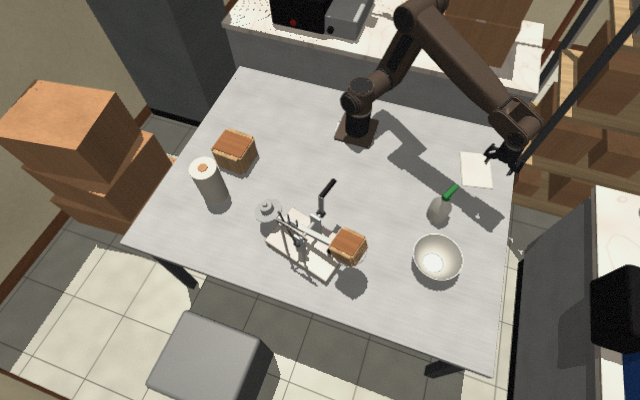

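View pics/top0.png

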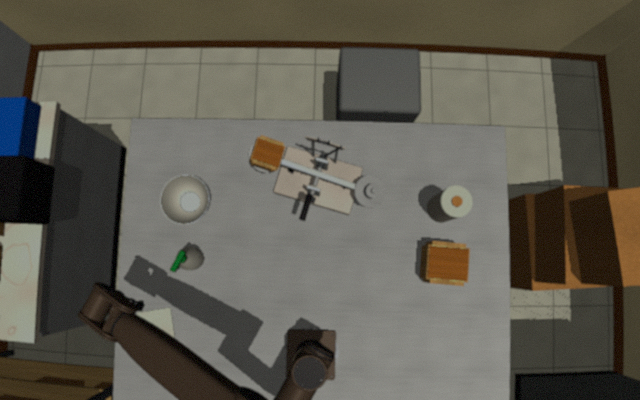

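Scene view: the balance is at about (300,240), its black lever bar at (327,190), the bowl at (437,258) and the spray bottle at (440,205). Top view: base around (317,180), bar from (312,192) to (303,218), fork and pointer near (322,150), front facing the robot. Next I'll enlarge both.

```bash
cat > h.py <<'E'
import numpy as np, cv2
from station import r, move_gripper, readout, imaging, sign_off
from scipy.spatial.transform import Rotation as R
def P(n): 
    p=imaging.camera_params(n); return p["camera_matrix"],np.array([p["k1"],0,0,0.]),np.array(p["rvec"]),np.array(p["tvec"])
def ray(n,uv):
    K,d,rv,t=P(n); q=cv2.undistortPoints(np.array(uv,float).reshape(-1,1,2),K,d).reshape(-1,2)
    Rm=cv2.Rodrigues(rv)[0]; return -Rm.T@t, np.c_[q,np.ones(len(q))]@Rm
def onz(n,uv,z):
    c,v=ray(n,uv); return c+v*((z-c[2])/v[:,2])[:,None]
def proj(n,X):
    K,d,rv,t=P(n); return cv2.projectPoints(np.array(X,float).reshape(-1,1,3),rv,t,K,d)[0].reshape(-1,2)
def onplane(n,uv,p,nn):
    c,v=ray(n,uv); return c+v*(((p-c)@nn)/(v@nn))[:,None]
E
python3 - <<'E'
import cv2,numpy as np
a=cv2.imread("pics/top0.png")[125:230,235:395]; a=cv2.resize(a,None,fx=5,fy=5,interpolation=cv2.INTER_CUBIC)
cv2.imwrite("pics/topc.png",a)
a=cv2.imread("pics/scene0.png")[170:300,240:380]; a=cv2.resize(a,None,fx=4.5,fy=4.5,interpolation=cv2.INTER_CUBIC)
cv2.imwrite("pics/scenec.png",a)
E
```

```text
(no output)
```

View pics/topc.png

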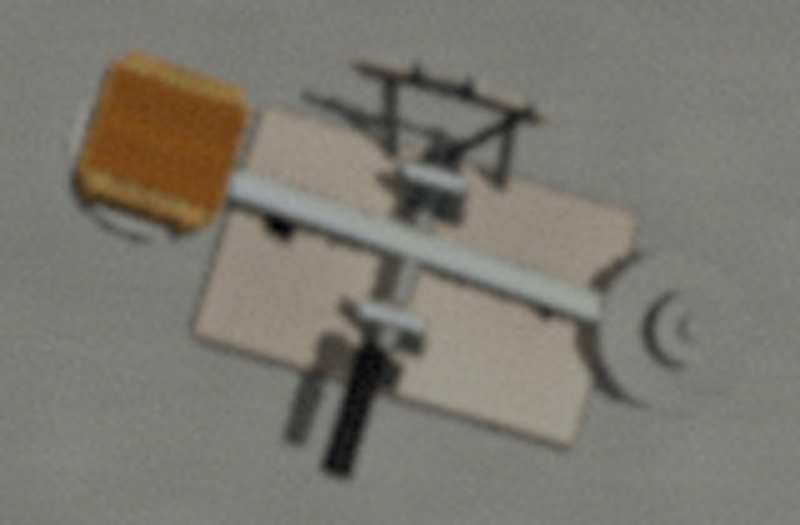

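View pics/scenec.png

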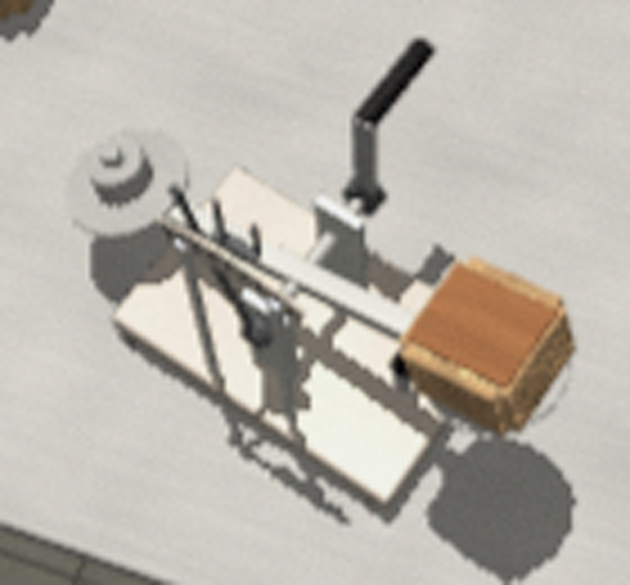

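Top crop: base corners at crop (265,108), (193,330), (572,447), (637,215), bar from (372,350) to (338,470), prongs about (418,70) and (468,85), pointer from (440,160) to (530,110). Scene crop: prong tops at (217,205) and (255,230), pointer tip at (178,190), bar from (365,120) to (428,45). I'll turn these into a balance pose and check it against the given sizes.

```bash
python3 - <<'E'
from h import *
np.set_printoptions(precision=4,suppress=True)
t=lambda L:[(x/5+235-.4,y/5+125-.4) for x,y in L]
s=lambda L:[(x/4.5+240-.4,y/4.5+170-.4) for x,y in L]
for n in("top","scene"): print(n,ray(n,[(320,200)]))
C=onz("top",t([(265,108),(193,330),(572,447),(637,215)]),.042); print("corners",C, [np.linalg.norm(C[i]-C[i-3]) for i in range(4)])
ctr=C.mean(0)[:2]; d=(C[1]+C[0]-C[2]-C[3])[:2]; e=(C[0]+C[3]-C[1]-C[2])[:2]
print("ctr",ctr,"yaw",np.arctan2(-d[0],d[1]),np.arctan2(e[1],e[0]))
S=onz("scene",s([(112,318),(388,503),(237,168)]),.042);print("scene corners",S)
B=onz("top",t([(374,352),(338,472)]),.28);print("bar",B,B.mean(0),"yaw",np.arctan2(*(B[0]-B[1])[[1,0]]))
B2=onz("scene",s([(365,118),(428,43)]),.28);print("barscene",B2,B2.mean(0))
yaw=np.arctan2(*(B[0]-B[1])[[1,0]])
for yaw in [np.arctan2(-d[0],d[1])]:
  ex=np.array([np.cos(yaw),np.sin(yaw),0]);ey=np.array([-ex[1],ex[0],0]);O=np.r_[ctr,0]
  print("grip pred",O-.155*ex+[0,0,.28])
  p=O+.07*ex
  for n,L in(("top",t([(418,70),(468,85),(530,110)])),("scene",s([(217,203),(255,228),(178,190)]))):
    X=onplane(n,L,p,ex)-p; print(n,"prong,prong,tip: y,z",X@ey,X[:,2],"rad",np.hypot(X@ey,X[:,2]-.15),"ang",np.arctan2(-X@ey,X[:,2]-.15))
E
```

```text
top (array([ 0.3653, -0.0221,  1.8079]), array([[ 0.1361, -0.0004, -0.9909]]))
scene (array([1.2399, 0.2583, 1.475 ]), array([[-0.4591, -0.1752, -0.871 ]]))
corners [[ 0.8244  0.1137  0.042 ]
 [ 0.6409  0.1649  0.042 ]
 [ 0.5548 -0.1389  0.042 ]
 [ 0.7432 -0.1882  0.042 ]] [np.float64(0.19049407004248417), np.float64(0.3157241997568411), np.float64(0.19483565635736766), np.float64(0.3126780627670619)]
ctr [ 0.6908 -0.0121] yaw -0.26957536833657975 -0.26388146896412246
scene corners [[ 0.7483 -0.1875  0.042 ]
 [ 0.8301  0.1179  0.042 ]
 [ 0.5592 -0.1355  0.042 ]]
bar [[0.5915 0.0142 0.28  ]
 [0.508  0.0365 0.28  ]] [0.5498 0.0253 0.28  ] yaw -0.26094661704447275
barscene [[0.592  0.0143 0.28  ]
 [0.5031 0.0408 0.28  ]] [0.5475 0.0276 0.28  ]
grip pred [0.5414 0.0292 0.28  ]
top prong,prong,tip: y,z [ 0.0196 -0.0146 -0.0577] [0.3835 0.3826 0.3659] rad [0.2343 0.233  0.2235] ang [-0.0837  0.0627  0.2612]
scene prong,prong,tip: y,z [-0.0143  0.0213 -0.0547] [0.3845 0.3832 0.3614] rad [0.2349 0.2341 0.2184] ang [ 0.0608 -0.0909  0.2532]
```

Checks: base 0.192×0.314 (nominal 0.200×0.320), yaw −0.265, prong spacing 34–36 mm (nominal 36), bar agreeing between views within 3 mm. The pointer reads 0.257 against 0.27, so there is a bias of about 0.013. Moving above the bar and checking with the wrist camera.

```bash
cat >> h.py <<'E'
yaw=-.265; ex=np.array([np.cos(yaw),np.sin(yaw),0]); ey=np.array([-ex[1],ex[0],0]); ez=np.array([0,0,1.])
Q=R.from_matrix(np.c_[-ex,ey,-ez]).as_quat()[[3,0,1,2]]
G=.520*ex+.170*ey+.28*ez      # grip point, lever at 0
E
python3 - <<'E'
from h import *
np.set_printoptions(precision=4,suppress=True)
o=readout.get_obs(); print(o['tcp_rot'],Q,r.inverse_kinematics(G+.155*ez,Q),r.inverse_kinematics(G+.155*ez,R.from_matrix(np.c_[ex,-ey,-ez]).as_quat()[[3,0,1,2]]))
r.servo_line(np.array(o['tcp_pos'])+[0,0,.12],rate=.25); print(readout.get_obs()['t'])
r.move_pose(G+(.155+.09)*ez,Q); o=readout.get_obs(); print(o['t'],o['tcp_pos'],o['tcp_rot'],G)
im=imaging.read_camera("wrist"); cv2.imwrite("pics/w1.png",im[:,:,::-1])
p=imaging.camera_params("wrist"); M=np.eye(4); M[:3,:3]=R.from_quat(np.array(o['tcp_rot'])[[1,2,3,0]]).as_matrix(); M[:3,3]=o['tcp_pos']; T=np.linalg.inv(M@p["mount"])
print(cv2.projectPoints(np.array([G-.042*ex,G+.042*ex]),cv2.Rodrigues(T[:3,:3])[0],T[:3,3],p["camera_matrix"],np.array([p["k1"],0,0,0]))[0].reshape(-1,2))
np.save("T.npy",T)
E
```

```text
[-0.0003  0.1602  0.9871 -0.001 ] [0.     0.1321 0.9912 0.    ] [-0.1345 -0.0195  1.8599 -0.      1.3012 -1.4403] [-0.1345 -0.0195  1.8599 -0.      1.3012  1.7013]
0.725
3.2 [0.5464 0.0286 0.5251] [0.     0.1315 0.9913 0.0001] [0.5464 0.0279 0.28  ]
[[319.2892 150.7275]
 [319.1295 255.6351]]
```

View pics/w1.png

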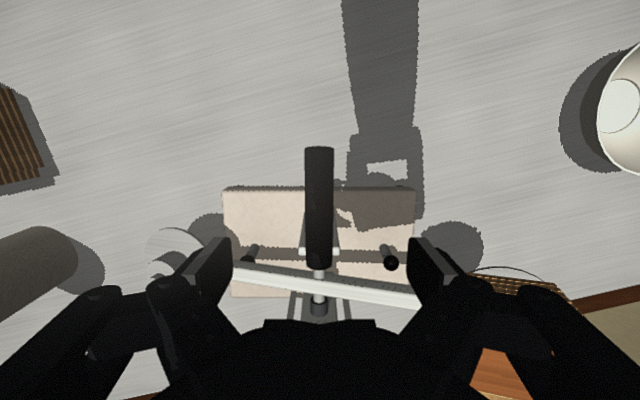

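The wrist view shows the bar from (319,147) to (319,268), against a predicted column of 319.2. That is laterally exact and between the open fingers. Next I'll descend, grip and time short lever strokes on the safe (positive) side.

```bash
cat >> h.py <<'E'
def lever_pose(u): return G+.155*ez-.13*np.sin(u)*ey-.13*(1-np.cos(u))*ez
def lever(u,rate=.15): r.servo_line(lever_pose(u),ori=Q,rate=rate)
E
python3 - <<'E'
from h import *
np.set_printoptions(precision=4,suppress=True)
T=lambda:readout.get_obs()['t']
print(r.servo_line(lever_pose(0),ori=Q,rate=.08,stop_force=10),T())
print(move_gripper(.02,30)); o=readout.get_obs(); print(o['t'],o['grip_width'],o['wrist_force'],o['tcp_pos']-lever_pose(0))
for u,rate in((.01,.1),(.02,.1),(.05,.1),(.05,.1),(0.04,.02),(.0,.2)):
    a=T(); lever(u,rate); o=readout.get_obs(); print(u,rate,o['t']-a,(o['tcp_pos']-lever_pose(u))@np.c_[ex,ey,ez],o['wrist_force'])
for n in("scene","top"):
    cv2.imwrite(f"pics/{n}1.png",imaging.read_camera(n)[:,:,::-1])
a=cv2.imread("pics/scene1.png")[170:300,240:400]; b=cv2.imread("pics/top1.png")[125:230,235:395]
f=lambda x:cv2.resize(x,(480,int(480*x.shape[0]/x.shape[1])),interpolation=cv2.INTER_CUBIC)
cv2.imwrite("pics/c1.png",np.vstack([f(a)[:300],f(b)[:300]]))
E
```

```text
False 4.525
False
5.1333 0.02144895730491932 [-0.5027  0.2186  0.9498] [0.     0.     0.0002]
0.01 0.1 0.25 [-0.      0.0003  0.0002] [0.4195 2.7693 1.9514]
0.02 0.1 0.25 [-0.      0.0003  0.0002] [0.7812 4.5192 1.3245]
0.05 0.1 0.25 [-0.      0.0002  0.0004] [-0.354   4.8962  2.4523]
0.05 0.1 0.25 [-0.      0.0003  0.0004] [0.0534 4.9697 3.3471]
0.04 0.02 0.25 [ 0.     -0.0002  0.0004] [-0.8817  2.0522  4.7973]
0.0 0.2 0.25 [ 0.0001 -0.0005  0.0004] [-1.8497  0.2186  5.7387]
```

View pics/c1.png

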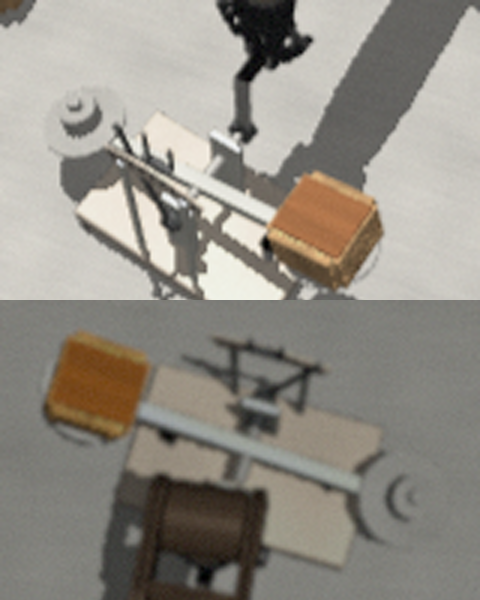

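The short strokes take a fixed 0.25 s, so the loop period is 0.30 s. Scene crop: trays on the +y pan at full-image (350,248), pointer and prongs visible and not hidden by the arm. I'll use the tray centroid in the scene view as the beam sensor. Controller next: Kalman filter plus LQR, simulated first over the mass spread.

```bash
cat > ctl.py <<'E'
import numpy as np
from scipy.linalg import expm, solve_discrete_are
DT=.3
def model(a,b):
    # state [x v d u], lever ramps u->un over the last .25 s of the period
    F=lambda h,ramp:expm(h*np.array([[0,1,0,0,0,0],[a,0,1,b,0,0],[0]*6,[0,0,0,0,-1/.25*ramp,1/.25*ramp],[0]*6,[0]*6]))
    # columns: x v d u  (u at stroke start)  un
    def step(s,un):
        z=np.r_[s,s[3],s[3]]; z=F(.05,0)@z; z[4]=s[3]; z[5]=un; z=F(.25,1)@z; return np.r_[z[:3],un]
    E=np.eye(4); A=np.c_[[step(e,0) for e in E]].T; B=step(np.zeros(4),1)
    return A,B
class Ctl:
    def __init__(s,x,u,m):
        s.set(m); s.s=np.array([x,-.02,-(s.a*x+s.b*u),u]); s.Pc=np.diag([.005,.03,.1,0])**2
    def set(s,m):
        s.a=(.31*m-.2)/(.046*m); s.b=.2/(.046*m); s.A,s.B=model(s.a,s.b)
        i=[0,1,3]; A,B=s.A[np.ix_(i,i)],s.B[i][:,None]; Qc=np.diag([1,.3,.02]); Rc=np.array([[.3]])
        X=solve_discrete_are(A,B,Qc,Rc); s.K=(np.linalg.solve(Rc+B.T@X@B,B.T@X@A))[0]
    def step(s,meas,xr,vr):
        H=np.array([1,0,0,0.]); S=s.Pc[0,0]+.003**2; k=s.Pc[:,0]/S
        s.s=s.s+k*(meas-s.s[0]); s.Pc=s.Pc-np.outer(k,H@s.Pc)
        x,v,d,u=s.s; uf=-(s.a*xr+d)/s.b; un=uf-s.K@[x-xr,v-vr,u-uf]
        un=float(np.clip(np.clip(un,u-.12,u+.12),-.5,.4))
        s.s=s.A@s.s+s.B*un; s.Pc=s.A@s.Pc@s.A.T+np.diag([.001,.006,.03,0])**2
        return un
def smooth(x0,x1,T,t):
    w=np.clip(t/T,0,1); return x0+(x1-x0)*w*w*(3-2*w),(x1-x0)/T*6*w*(1-w)
def lift(io):
    """slow lever ramp till the beam leaves the stop"""
    u=0.; 
    while u>-.42:
        u-=.016 if u<-.04 else .03
        x=io.step(u)
        if x<.262: break
    m=np.clip((.2-.2*(u+.024)/.27)/.31,.82,1.2)
    print("liftoff u",round(u,3),"x",round(x,3),"m",round(m,3)); return Ctl(x,u,m)
def follow(io,c,x0,x1,T,T2,end=None):
    t0=io.t; mx=[]
    while io.t-t0<T+T2:
        xr,vr=smooth(x0,x1,T,io.t+.15-t0)
        x=io.meas(); u=c.step(x,xr,vr); io.go(u); mx.append((io.t,xr,x,c.s[1],u))
        if end and x>end: break
    return np.array(mx)
class Sim:
    def __init__(s,m,bias,g=1,seed=0): s.m,s.bias,s.g=m,bias,g; s.x,s.v,s.u,s.t=.27,0,0,0; s.rng=np.random.default_rng(seed); s.h=[]
    def _run(s,T,un):
        u0=s.u
        for i in range(int(T/.005)):
            s.u=u0+(un-u0)*(i+1)/int(T/.005); ue=s.u+s.bias
            s.v+=.005*((.31*s.m-.2)*s.x+.2*ue-.006*s.v)/(.046*s.m); s.x+=.005*s.v
            if s.x>.27: s.x=.27; s.imp=s.v; s.v=min(0,s.v) 
            s.h.append((s.x,s.v)); s.t+=.005
    def meas(s): x=.27+s.g*(s.x-.27)+.003*s.rng.normal(); s._run(.05,s.u); return x
    def go(s,u): s._run(.25,u)
    def step(s,u): x=s.meas(); s.go(u); return x
if __name__=="__main__":
    for m,b,g in((.82,.02,1),(.82,-.02,1),(1,0,1),(1,0,.9),(1.2,.02,1),(1.2,-.02,1.1)):
        io=Sim(m,b,g,int(m*10)); c=lift(io); n0=len(io.h)
        a=follow(io,c,c.s[0],0,6,2); n1=len(io.h); a=follow(io,c,0,0,.1,8); n2=len(io.h)
        a=follow(io,c,0,.29,6,1,.262); n3=len(io.h); u=c.s[3]
        while u<.04: u=min(.05,u+.03); io.step(u)
        h=np.array(io.h); print(m,b,g,"| lift vmax %.3f hold %.3f..%.3f lower vmax %.3f end v %.3f last %.3f t %.1f"%(abs(h[:n1,1]).max(),*(h[n1:n2,0].min(),h[n1:n2,0].max()),h[n2:,1].max(),h[n3-1,1],io.x,io.t),c.K.round(2))
E
python3 ctl.py; python3 - <<'E'
from h import *
def cen(im):
    h=cv2.cvtColor(im,cv2.COLOR_RGB2HSV)[190:300,310:400]
    m=((h[...,0]>4)&(h[...,0]<28)&(h[...,1]>75)).astype(np.uint8)
    n,l,st,c=cv2.connectedComponentsWithStats(m); i=1+st[1:,4].argmax(); return c[i]+[310,190],st[i]
print(cen(cv2.imread("pics/scene0.png")[...,::-1].copy()),cen(cv2.imread("pics/scene1.png")[...,::-1].copy()))
for i in range(3): print(cen(imaging.read_camera("scene"))[0])
p=np.array([.692,-.011,.15])
from h import ex,ey
for x in (.27,.1,0,-.1): print(x,proj("scene",p+.21*(np.cos(x)*ey+np.sin(x)*ez)+.045*(np.cos(x)*ez-np.sin(x)*ey)))
E
```

```text
liftoff u -0.14 x 0.259 m 0.922
0.82 0.02 1 | lift vmax 0.943 hold -0.020..0.269 lower vmax 0.118 end v 0.000 last 0.270 t 24.9 [1.55 1.03 0.73]
liftoff u -0.108 x 0.247 m 0.846
0.82 -0.02 1 | lift vmax 0.258 hold -0.014..0.022 lower vmax 0.110 end v -0.004 last 0.270 t 24.0 [1.32 0.95 0.74]
liftoff u -0.204 x 0.253 m 1.075
1 0 1 | lift vmax 0.493 hold -0.010..0.015 lower vmax 0.257 end v -0.024 last 0.270 t 27.0 [2.01 1.21 0.73]
liftoff u -0.204 x 0.254 m 1.075
1 0 0.9 | lift vmax 0.444 hold -0.037..0.037 lower vmax 0.123 end v -0.004 last 0.270 t 26.4 [2.01 1.21 0.73]
liftoff u -0.316 x 0.249 m 1.2
1.2 0.02 1 | lift vmax 8700.586 hold -8976431084.352..-5148.529 lower vmax -15432810179.243 end v -3449358566026803.500 last -2023552131382187.750 t 29.1 [2.4  1.35 0.72]
liftoff u -0.268 x 0.253 m 1.2
1.2 -0.02 1.1 | lift vmax 0.807 hold 0.011..0.040 lower vmax 0.103 end v -0.000 last 0.270 t 28.8 [2.4  1.35 0.72]
(array([347.88418933, 246.2306143 ]), array([ 19,  37,  38,  40, 993], dtype=int32)) (array([347.88503469, 246.02081269]), array([  19,   37,   38,   40, 1009], dtype=int32))
[347.91757696 246.00993049]
[347.90466733 245.99702085]
[347.88602577 245.97026759]
0.27 [[348.27213311 246.50352288]]
0.1 [[351.00174067 252.01145228]]
0 [[351.92104771 254.85411711]]
-0.1 [[352.33873683 257.37151685]]
```

Tray centroid noise is about 0.02 px at roughly 30 px/rad, so about 0.001 rad, much better than I assumed. The prediction (348.3,246.5) matches the reading (347.9,246.0). I'll tighten lift-off detection and retune.

```bash
sed -i 's/S=s.Pc\[0,0\]+.003\*\*2/S=s.Pc[0,0]+.0015**2/; s/\.003\*s\.rng/.001*s.rng/; s/if x<.262: break/if x<.2655: break/; s/u-=.016 if u<-.04 else .03/u-=.012 if u<-.05 else .025/; s/-(s.a\*x+s.b\*u),u\])/-(s.a*x+s.b*(u+.02)),u])/; s/np.diag(\[.005,.03,.1,0\])/np.diag([.003,.04,.15,0])/; s/(u+.024)/(u+.02)/; s/Rc=np.array(\[\[.3\]\])/Rc=np.array([[.1]])/; s/np.diag(\[.001,.006,.03,0\])/np.diag([.0005,.006,.04,0])/' ctl.py
python3 - <<'E'
s=open('ctl.py').read()
s=s.replace("(1.2,-.02,1.1))","(1.2,-.02,1.1),(.9,.01,.95),(1.1,-.01,1.05),(1.2,0,.9),(.82,0,1.1))")
s=s.replace("np.array([x,-.02,","np.array([x,-.03,")
open('ctl.py','w').write(s)
E
python3 ctl.py
```

```text
liftoff u -0.135 x 0.257 m 0.92
0.82 0.02 1 | lift vmax 0.998 hold -0.849..0.270 lower vmax 0.105 end v 0.000 last 0.270 t 25.2 [1.81 1.2  0.85]
liftoff u -0.099 x 0.257 m 0.834
0.82 -0.02 1 | lift vmax 0.160 hold -0.007..0.009 lower vmax 0.098 end v -0.006 last 0.270 t 24.0 [1.52 1.09 0.86]
liftoff u -0.183 x 0.265 m 1.035
1 0 1 | lift vmax 0.108 hold -0.004..0.007 lower vmax 0.098 end v 0.000 last 0.270 t 27.0 [2.2  1.34 0.84]
liftoff u -0.183 x 0.265 m 1.035
1 0 0.9 | lift vmax 0.099 hold -0.033..-0.024 lower vmax 0.107 end v -0.002 last 0.270 t 26.7 [2.2  1.34 0.84]
liftoff u -0.291 x 0.264 m 1.2
1.2 0.02 1 | lift vmax 0.107 hold -0.005..0.006 lower vmax 0.165 end v -0.065 last 0.270 t 30.3 [2.74 1.54 0.82]
liftoff u -0.255 x 0.259 m 1.2
1.2 -0.02 1.1 | lift vmax 0.138 hold 0.019..0.033 lower vmax 0.091 end v -0.003 last 0.270 t 29.1 [2.74 1.54 0.82]
liftoff u -0.159 x 0.256 m 0.977
0.9 0.01 0.95 | lift vmax 0.150 hold -0.019..-0.008 lower vmax 0.101 end v -0.011 last 0.270 t 25.8 [2.01 1.27 0.84]
liftoff u -0.219 x 0.262 m 1.121
1.1 -0.01 1.05 | lift vmax 0.111 hold 0.009..0.019 lower vmax 0.118 end v 0.000 last 0.270 t 27.6 [2.48 1.45 0.83]
liftoff u -0.279 x 0.256 m 1.2
1.2 0 0.9 | lift vmax 0.180 hold -0.035..-0.022 lower vmax 0.116 end v 0.000 last 0.270 t 30.0 [2.74 1.54 0.82]
liftoff u -0.111 x 0.26 m 0.863
0.82 0 1.1 | lift vmax 0.557 hold -0.225..0.218 lower vmax 0.693 end v -0.091 last -1.984 t 23.4 [1.62 1.12 0.86]
```

Light beams still misbehave in simulation. A quick scan of the gain weight, the disturbance noise and the lift-off initial guess over random cases.

```bash
python3 - <<'E'
import re
s=open('ctl.py').read()
s=s.replace("DT=.3\n","DT=.3; CFG=dict(R=.1,qd=.04,step=.12,v0=-.03,du=.02,m0=None)\n").replace("Rc=np.array([[.1]])","Rc=np.array([[CFG['R']]])").replace(".006,.04,0])",".006,CFG['qd'],0])").replace("np.clip(un,u-.12,u+.12)","np.clip(un,u-CFG['step'],u+CFG['step'])").replace("[x,-.03,","[x,CFG['v0'],").replace("(u+.02)),u])","(u+CFG['du'])),u])").replace("return Ctl(x,u,m)","return Ctl(x,u,CFG['m0'] or m)").replace('    print("liftoff','    io.quiet or print("liftoff') if False else s
s=s.replace("DT=.3\n","DT=.3; CFG=dict(R=.1,qd=.04,step=.12,v0=-.03,du=.02,m0=None)\n").replace("Rc=np.array([[.1]])","Rc=np.array([[CFG['R']]])").replace(".006,.04,0])",".006,CFG['qd'],0])").replace("np.clip(un,u-.12,u+.12)","np.clip(un,u-CFG['step'],u+CFG['step'])").replace("[x,-.03,","[x,CFG['v0'],").replace("(u+.02)),u])","(u+CFG['du'])),u])").replace("return Ctl(x,u,m)","return Ctl(x,u,CFG['m0'] or m)")
open('ctl.py','w').write(s)
E
cat > scan.py <<'E'
import ctl,numpy as np,io as _io,contextlib
from ctl import *
rng=np.random.default_rng(1); cases=[(rng.uniform(.82,1.2),rng.uniform(-.02,.02),rng.uniform(.93,1.07),i) for i in range(12)]
def run():
    o=[]
    for m,b,g,i in cases:
        io=Sim(m,b,g,i)
        with contextlib.redirect_stdout(_io.StringIO()): c=lift(io)
        follow(io,c,c.s[0],0,6,2); n1=len(io.h); follow(io,c,0,0,.1,6); n2=len(io.h); follow(io,c,0,.29,6,1,.262)
        h=np.array(io.h); o.append((abs(h[:n1,1]).max(),np.ptp(h[n1:n2,0]),h[n2:,1].max()))
    return np.array(o)
for R in(.1,1.,5.):
  for qd in(.01,.04,.1):
    for step in(.12,.3):
      for m0 in(None,):
        ctl.CFG.update(R=R,qd=qd,step=step,m0=m0); o=run(); print(R,qd,step,m0,o.max(0).round(3),np.median(o,0).round(3))
E
python3 scan.py
```

```text
0.1 0.01 0.12 None [1.55200e+00 9.86401e+02 1.04000e-01] [0.148 0.008 0.088]
0.1 0.01 0.3 None [8.38000e-01 1.16014e+02 1.04000e-01] [0.174 0.009 0.089]
0.1 0.04 0.12 None [0.346 0.013 0.119] [0.148 0.011 0.105]
0.1 0.04 0.3 None [6.4950000e+00 2.5463604e+04 1.1500000e-01] [0.178 0.012 0.105]
0.1 0.1 0.12 None [0.41  0.08  0.225] [0.168 0.023 0.134]
0.1 0.1 0.3 None [0.79  0.035 0.147] [0.19  0.016 0.126]
1.0 0.01 0.12 None [0.185 0.011 0.101] [0.139 0.008 0.085]
1.0 0.01 0.3 None [0.185 0.011 0.101] [0.139 0.008 0.085]
1.0 0.04 0.12 None [0.185 0.014 0.116] [0.139 0.01  0.1  ]
1.0 0.04 0.3 None [0.185 0.014 0.116] [0.139 0.01  0.1  ]
1.0 0.1 0.12 None [0.185 0.017 0.124] [0.139 0.012 0.11 ]
1.0 0.1 0.3 None [0.185 0.013 0.121] [0.139 0.011 0.112]
5.0 0.01 0.12 None [0.191 0.013 0.1  ] [0.143 0.009 0.084]
5.0 0.01 0.3 None [0.191 0.013 0.1  ] [0.142 0.009 0.084]
5.0 0.04 0.12 None [0.191 0.016 0.116] [0.143 0.011 0.099]
5.0 0.04 0.3 None [0.191 0.016 0.116] [0.142 0.011 0.099]
5.0 0.1 0.12 None [0.191 0.015 0.121] [0.143 0.012 0.108]
5.0 0.1 0.3 None [0.191 0.015 0.118] [0.142 0.011 0.108]
```

R=1–5 is robust: peak beam speed at most 0.19 rad/s and a hold band of about 0.015 rad. Running the real lift and settle near the mark (target −0.005 for now), saving the controller and pictures at the end.

```bash
sed -i 's/CFG=dict(R=.1,qd=.04,step=.12/CFG=dict(R=2.,qd=.04,step=.2/; s/u-=.012 if/u-=.010 if/' ctl.py
cat > rio.py <<'E'
from h import *
Pv=np.array([.692,-.011,.15])
def cen(im):
    h=cv2.cvtColor(im,cv2.COLOR_RGB2HSV)[190:300,310:400]
    m=((h[...,0]>4)&(h[...,0]<28)&(h[...,1]>75)).astype(np.uint8)
    n,l,st,c=cv2.connectedComponentsWithStats(m); i=1+st[1:,4].argmax(); return c[i]+[310,190]
def phi(c): X=onplane("scene",[c],Pv,ex)[0]-Pv; return np.arctan2(X[2],X@ey)
PHI0=phi([347.90,246.0])
class Real:
    im=None
    @property
    def t(s): return readout.get_obs()['t']
    def meas(s): s.im=imaging.read_camera("scene"); return .27+phi(cen(s.im))-PHI0
    def go(s,u): lever(u,.4)
    def step(s,u): x=s.meas(); s.go(u); return x
def dump(io,c,a,tag):
    import pickle; pickle.dump(c,open("c.pkl","wb")); np.save(f"log{tag}.npy",a)
    b=imaging.read_camera("top"); cv2.imwrite(f"pics/top{tag}.png",b[...,::-1]); cv2.imwrite(f"pics/scene{tag}.png",io.im[...,::-1])
    f=lambda x:cv2.resize(x,(700,int(700*x.shape[0]/x.shape[1])),interpolation=cv2.INTER_CUBIC)
    cv2.imwrite(f"pics/c{tag}.png",np.vstack([f(io.im[190:240,260:330]),f(b[125:150,295:355])])[:,:,::-1])
E
python3 - <<'E'
from rio import *; from ctl import *
np.set_printoptions(precision=3,suppress=True)
io=Real(); print(io.t,.27+phi(cen(imaging.read_camera("scene")))-PHI0)
c=lift(io); a=follow(io,c,c.s[0],-.005,6,1.8); dump(io,c,a,"2"); print(a[::2],a[-3:],io.t,readout.get_obs()['wrist_force'])
E
```

```text
6.8833 0.2706251824108852
liftoff u -0.255 x 0.262 m 1.2
[[13.533  0.262  0.245 -0.031 -0.169]
 [14.133  0.251  0.199  0.033 -0.224]
 [14.733  0.228  0.184 -0.082 -0.038]
 [15.333  0.196  0.159  0.035 -0.273]
 [15.933  0.158  0.138 -0.114  0.001]
 [16.533  0.119  0.114 -0.044 -0.165]
 [17.133  0.08   0.06  -0.084  0.009]
 [17.733  0.044  0.046 -0.098 -0.002]
 [18.333  0.017 -0.016  0.008 -0.043]
 [18.933 -0.001 -0.018 -0.173  0.074]
 [19.533 -0.005 -0.069  0.267  0.074]
 [20.133 -0.005  0.047  0.083 -0.259]
 [20.733 -0.005  0.037 -0.214  0.141]] [[20.433 -0.005  0.072 -0.197 -0.059]
 [20.733 -0.005  0.037 -0.214  0.141]
 [21.033 -0.005  0.014  0.051 -0.059]] 21.0833 [0.192 0.619 7.438]
```

View pics/c2.png

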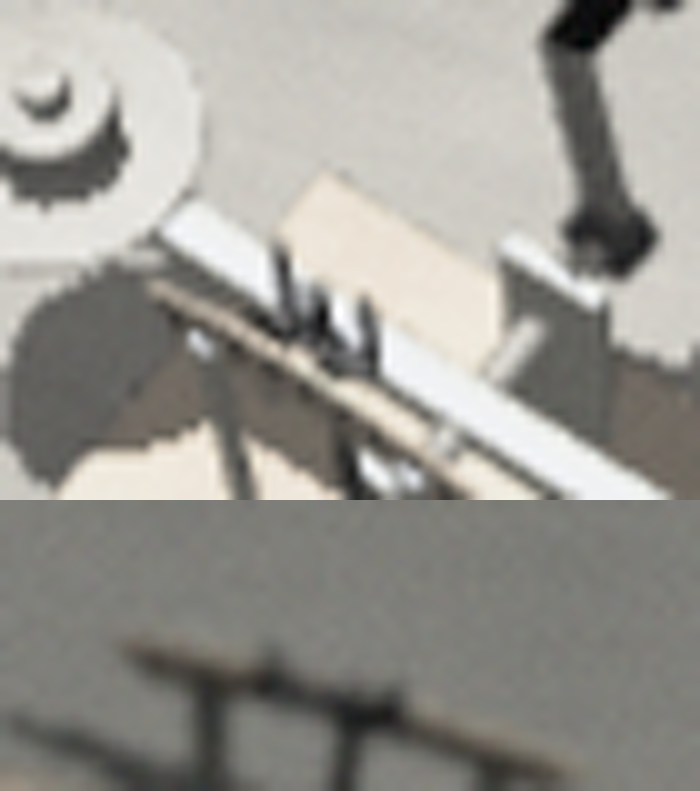

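Scene crop: the pointer (320,300) stands between the prongs (283,275) and (368,325), slightly toward the left one; in the top crop the pointer is close to the right prong. The loop oscillates more than in simulation, so before any more clock runs I'll identify the plant from the log.

```bash
python3 - <<'E'
import numpy as np, pickle
from ctl import *
from scipy.optimize import least_squares
np.set_printoptions(precision=4,suppress=True,linewidth=120)
a=np.load("log2.npy"); t,xr,x,v,u=a.T; print(np.c_[t,x,v,u][-14:])
u=np.r_[-.255,u]  # u[k]=lever before step k, u[k+1]=command
d2=x[2:]-2*x[1:-1]+x[:-2]; n=len(d2)
X=np.c_[x[1:-1],np.r_[-.245,u][:n],u[:n],u[1:n+1],u[2:n+2],np.ones(n)]
c,res,_,_=np.linalg.lstsq(X,d2,rcond=None); print("coef/dt2 x,u-3,u-2,u-1,u0,1",c/.09,"rms",np.sqrt(res/n))
def simx(p,delay=None):
    a_,b_,d0,x0,v0,tau,g=p; h=.01; X,V=x0,v0; out=[]; ue=u[0]; hist=[u[0]]*60
    for k in range(len(x)):
        out.append(X)
        for i in range(30):
            tt=i*h; w=np.clip((tt-.05)/.25,0,1); w=w*w*(3-2*w); hist.append(u[k]+(u[k+1]-u[k])*w)
            q=hist[-1-int(tau/h)]*(1-tau/h%1)+hist[-2-int(tau/h)]*(tau/h%1)
            V+=h*(a_*X+b_*q+d0); X+=h*V
    return np.array(out)
# multiple-shooting-free: fit over windows of 6 via state reset
def resid(p,full=False):
    a_,b_,d0,tau=p; L=7; r=[]
    for s in range(0,len(x)-L,3):
        # linear in x0,v0: solve
        global x_,u_
        def run(x0,v0,on):
            h=.01;X,V=x0,v0;o=[]
            for k in range(s,s+L):
                o.append(X)
                for i in range(30):
                    tq=i*h-tau; kk=k
                    while tq<0 and kk>0: tq+=.3; kk-=1
                    w=np.clip((tq-.05)/.25,0,1); w=w*w*(3-2*w); q=u[kk]+(u[kk+1]-u[kk])*w
                    V+=h*(a_*X+on*(b_*q+d0)); X+=h*V
            return np.array(o)
        f=run(0,0,1);A=np.c_[run(1,0,0),run(0,1,0)]; y=x[s:s+L]-f
        r.append(y-A@np.linalg.lstsq(A,y,rcond=None)[0])
    return np.concatenate(r)
for tau0 in(0.,.08,.15,.25):
    s=least_squares(lambda p:resid([*p,tau0]),[2.4,4.3,0]); print(tau0,s.x,"rms",np.sqrt(np.mean(s.fun**2)))
E
```

```text
[[17.1333  0.0602 -0.0842  0.0086]
 [17.4333  0.0508  0.0032 -0.1734]
 [17.7333  0.046  -0.0979 -0.0016]
 [18.0333  0.0098 -0.111   0.1265]
 [18.3333 -0.0158  0.0085 -0.0431]
 [18.6333 -0.0041  0.0235 -0.126 ]
 [18.9333 -0.0176 -0.1729  0.074 ]
 [19.2333 -0.0602 -0.0918  0.274 ]
 [19.5333 -0.0688  0.2672  0.074 ]
 [19.8333 -0.015   0.3638 -0.126 ]
 [20.1333  0.047   0.0831 -0.2587]
 [20.4333  0.0723 -0.1972 -0.0587]
 [20.7333  0.0374 -0.2143  0.1413]
 [21.0333  0.0136  0.0507 -0.0587]]
coef/dt2 x,u-3,u-2,u-1,u0,1 [ 2.4177 -0.2025 -0.0311  2.911   0.7603  0.0355] rms [0.0038]
0.0 [3.1105 4.0973 0.03  ] rms 0.0060611477774544145
0.08 [2.4598 3.2268 0.0287] rms 0.010933437021166949
0.15 [1.104  1.6416 0.0346] rms 0.014084120389451579
0.25 [-0.1107  0.2424  0.0394] rms 0.015551978028799486
```

The plant fits a≈2.4–3.1, b≈3.6–4.1 (beam about 15–20 % heavy) with little delay, so the model is fine. The sensor residual, though, is 3–6 mrad, larger than the filter assumed. I'll check the mask's sensitivity and retune for that noise.

```bash
python3 - <<'E'
from rio import *
import cv2
for f in("scene1","scene2"):
    im=cv2.imread(f"pics/{f}.png")[...,::-1].copy(); h=cv2.cvtColor(im,cv2.COLOR_RGB2HSV)[190:300,310:400]
    for S in(50,65,75,90,110,130):
        m=((h[...,0]>4)&(h[...,0]<28)&(h[...,1]>S)).astype(np.uint8); n,l,st,c=cv2.connectedComponentsWithStats(m); i=1+st[1:,4].argmax()
        print(f,S,st[i],c[i]+[310,190],round(.27+phi(c[i]+[310,190])-PHI0,4))
# pointer/prongs in scene2 & top2, balance-plane angles
p=Pv+.07*ex
s=lambda L:[(x/10+260-.45,y/10+190-.45) for x,y in L]; t=lambda L:[(x/11.67+295-.45,(y-500)/11.67+125-.45) for x,y in L]
for n,L in(("scene",s([(283,248),(368,292),(317,280)])),("top",t([(275,650),(398,690),(348,695)]))):
    X=onplane(n,L,p,ex)-p; print(n,"rad",np.hypot(X@ey,X[:,2]).round(3),"ang",np.arctan2(-X@ey,X[:,2]).round(3))
E
cat > scan2.py <<'E'
import ctl,numpy as np,io as _io,contextlib,itertools
from ctl import *
src=open('ctl.py').read()
def run(m,noise,cfg,rm,seed):
    ctl.CFG.update(cfg); io=Sim(m,.0,1,seed); io.noise=noise
    io.x=.014; io.v=.0; io.u=-.059
    io.meas=lambda:(lambda x:(io._run(.05,io.u),x)[1])(io.x+noise*io.rng.normal())
    c=Ctl(.014,-.059,1.15); c.rm=rm; c.s[1]=0; c.s[2]=0; c.Pc=np.diag([.005,.1,.1,0])**2
    follow(io,c,0,0,.1,10); h=np.array(io.h[600:]); return np.ptp(h[:,0]),abs(h[:,1]).max()
for R,qd,rm in itertools.product((2.,20.),(.005,.015,.04),(.0015,.004,.008)):
    o=np.array([run(m,.004,dict(R=R,qd=qd,step=.2),rm,i) for m in(1.05,1.12,1.2) for i in range(4)]); print(R,qd,rm,o.max(0).round(3),np.median(o,0).round(3))
E
sed -i 's/S=s.Pc\[0,0\]+.0015\*\*2/S=s.Pc[0,0]+s.rm**2/; s/^class Ctl:/class Ctl:\n    rm=.0015/' ctl.py; python3 scan2.py
```

```text
scene1 50 [  18   37   40   40 1050] [347.79238095 245.99619048] 0.2687
scene1 65 [  19   37   38   40 1022] [347.81604697 246.04109589] 0.2673
scene1 75 [  19   37   38   40 1009] [347.88503469 246.02081269] 0.269
scene1 90 [ 19  37  38  39 982] [347.92362525 246.07637475] 0.2675
scene1 110 [ 20  39  37  28 600] [348.16666667 242.33666667] 0.3964
scene1 130 [ 21  39  33  27 496] [346.69959677 241.89112903] 0.3975
scene2 50 [ 24  45  37  40 952] [351.50630252 254.18697479] 0.0058
scene2 65 [ 24  45  37  39 919] [351.65070729 254.14254625] 0.0109
scene2 75 [ 24  45  36  39 908] [351.69713656 254.10242291] 0.0136
scene2 90 [ 25  45  35  39 873] [351.68041237 254.11225659] 0.0128
scene2 110 [ 25  47  35  34 597] [352.71859296 251.90452261] 0.1228
scene2 130 [ 26  47  33  30 511] [352.29354207 251.56164384] 0.1285
scene rad [0.241 0.249 0.231] ang [ 0.061 -0.087  0.005]
top rad [0.246 0.241 0.22 ] ang [-0.075  0.072  0.014]
2.0 0.005 0.0015 [0.053 0.094] [0.043 0.064]
2.0 0.005 0.004 [0.053 0.077] [0.04  0.053]
2.0 0.005 0.008 [0.047 0.069] [0.039 0.047]
2.0 0.015 0.0015 [0.064 0.127] [0.047 0.088]
2.0 0.015 0.004 [0.057 0.095] [0.045 0.064]
2.0 0.015 0.008 [0.052 0.076] [0.042 0.056]
2.0 0.04 0.0015 [0.088 0.17 ] [0.074 0.138]
2.0 0.04 0.004 [0.071 0.132] [0.049 0.089]
2.0 0.04 0.008 [0.06  0.101] [0.044 0.071]
20.0 0.005 0.0015 [0.059 0.085] [0.041 0.059]
20.0 0.005 0.004 [0.061 0.071] [0.042 0.05 ]
20.0 0.005 0.008 [0.049 0.061] [0.041 0.045]
20.0 0.015 0.0015 [0.059 0.115] [0.046 0.08 ]
20.0 0.015 0.004 [0.056 0.088] [0.045 0.059]
20.0 0.015 0.008 [0.051 0.068] [0.042 0.052]
20.0 0.04 0.0015 [0.08 0.16] [0.065 0.127]
20.0 0.04 0.004 [0.066 0.122] [0.049 0.081]
20.0 0.04 0.008 [0.06  0.093] [0.043 0.067]
```

Sensor check: the tray sensor said 0.0136, pointer readings 0.005 and 0.014, and relative to the fork the pointer is +0.016 to +0.018 from the mark, so the mark is about −0.003 in tray units. The regression shows the stroke acts earlier than I modelled (weights on u₀ and u₋₁ too high). I'll fit the stroke duration and retune with it.

```bash
cat > fit.py <<'E'
import numpy as np
from scipy.optimize import least_squares
a=np.load("log2.npy"); t,xr,x,v,u=a.T; u=np.r_[-.255,u]; h=.01
def resid(p,Tr,t0):
    a_,b_,d0=p; L=8; r=[]
    def run(s,x0,v0,on):
        X,V=x0,v0;o=[]
        for k in range(s,s+L):
            o.append(X)
            for i in range(30):
                w=np.clip((i*h+h/2-t0)/Tr,0,1); V+=h*(a_*X+on*(b_*(u[k]+(u[k+1]-u[k])*w)+d0)); X+=h*V
        return np.array(o)
    for s in range(0,len(x)-L+1,3):
        y=x[s:s+L]-run(s,0,0,1);A=np.c_[run(s,1,0,0),run(s,0,1,0)]; r.append(y-A@np.linalg.lstsq(A,y,rcond=None)[0])
    return np.concatenate(r)
for Tr in(.05,.1,.15,.2,.25):
  for t0 in(0,.05):
    s=least_squares(resid,[2.4,4.3,0],args=(Tr,t0)); print(Tr,t0,s.x.round(3),"rms",np.sqrt(np.mean(s.fun**2)).round(4))
E
python3 fit.py
```

```text
0.05 0 [2.899 4.044 0.034] rms 0.0053
0.05 0.05 [3.004 4.117 0.034] rms 0.002
0.1 0 [2.994 4.137 0.034] rms 0.0035
0.1 0.05 [3.025 4.11  0.034] rms 0.0018
0.15 0 [3.059 4.187 0.034] rms 0.0021
0.15 0.05 [3.052 4.105 0.034] rms 0.0029
0.2 0 [3.117 4.223 0.034] rms 0.0019
0.2 0.05 [3.092 4.112 0.033] rms 0.0042
0.25 0 [3.181 4.264 0.034] rms 0.0028
0.25 0.05 [3.144 4.131 0.032] rms 0.0057
```

Clear result: the stroke runs from 0.05 to about 0.13 s, a=3.02, b=4.11, d=0.034, residual 0.0018 rad. I'll put that into the model, restart the estimator from the last samples, and check in simulation.

```bash
python3 - <<'E'
s=open('ctl.py').read()
s=s.replace("-1/.25*ramp","-1/.08*ramp").replace("1/.25*ramp","1/.08*ramp").replace("z=F(.25,1)@z; return","z=F(.08,1)@z; z[3]=un; z=F(.17,0)@z; return")
s=s.replace("s.a=(.31*m-.2)/(.046*m); s.b=.2/(.046*m)","s.a,s.b=3.02,4.11")
s=s.replace("s._run(.25,u)","s._run(.08,u); s._run(.17,u)")
s=s.replace("follow(io,c,x0,x1,T,T2,end=None):","follow(io,c,x0,x1,T,T2,end=None):\n    c.set(1)")
open('ctl.py','w').write(s)
s=open('scan2.py').read(); i=s.index("for R,qd"); s=s[:i]+'''for R,qd,rm in itertools.product((.3,2.),(.005,.015),(.0018,.003)):
    o=np.array([run(m,.002,dict(R=R,qd=qd,step=.2),rm,i) for m in(1.05,1.12,1.2) for i in range(4)]); print(R,qd,rm,o.max(0).round(3),np.median(o,0).round(3))
'''
open('scan2.py','w').write(s)
E
python3 scan2.py; python3 - <<'E'
import numpy as np; from ctl import *
a=np.load("log2.npy"); c=Ctl(a[-10,2],a[-11,4],1); c.s[1:3]=a[-11,3],.034; c.Pc=np.diag([.003,.3,.02,0])**2; c.rm=.002
H=np.array([1,0,0,0.])
for k in range(-10,0):   # replay the estimator over the log
    e=a[k,2]-c.s[0]; g=c.Pc[:,0]/(c.Pc[0,0]+c.rm**2); c.s=c.s+g*e; c.Pc=c.Pc-np.outer(g,H@c.Pc)
    print(round(e,4),c.s.round(3)); c.s=c.A@c.s+c.B*a[k,4]; c.Pc=c.A@c.Pc@c.A.T+np.diag([.0005,.006,.008,0])**2
from scipy.linalg import expm
print(c.s,c.K); import pickle
x,v,d,u=c.s   # the top picture took .05 s more
v2=v+.05*(3.02*x+d+4.11*u); c.s=np.array([x+.025*(v+v2),v2,d,u]); print(c.s); pickle.dump(c,open("c2.pkl","wb"))
E
```

```text
0.3 0.005 0.0018 [0.032 0.042] [0.017 0.028]
0.3 0.005 0.003 [0.026 0.039] [0.016 0.025]
0.3 0.015 0.0018 [0.03  0.056] [0.019 0.038]
0.3 0.015 0.003 [0.027 0.046] [0.019 0.032]
2.0 0.005 0.0018 [0.039 0.035] [0.017 0.024]
2.0 0.005 0.003 [0.036 0.032] [0.017 0.022]
2.0 0.015 0.0018 [0.034 0.045] [0.019 0.032]
2.0 0.015 0.003 [0.031 0.039] [0.018 0.026]
0.0 [-0.016 -0.111  0.034  0.126]
0.0389 [-0.004  0.024  0.034 -0.043]
-0.0061 [-0.017 -0.11   0.027 -0.126]
-0.0023 [-0.06  -0.125  0.022  0.074]
0.0052 [-0.069  0.094  0.033  0.274]
-0.0001 [-0.015  0.228  0.033  0.074]
-0.0043 [ 0.048  0.163  0.026 -0.126]
0.0018 [ 0.072 -0.036  0.029 -0.259]
-0.0042 [ 0.038 -0.131  0.022 -0.059]
0.003 [0.013 0.002 0.027 0.141]
[ 0.02499015  0.02854016  0.02681215 -0.05873848] [1.51167427 0.867185   0.29544915]
[ 0.02624324  0.02158352  0.02681215 -0.05873848]
```

The replayed estimator now predicts to 2–5 mrad. Resuming: settle onto the mark (−0.003) and hold for about 9 s.

```bash
sed -i "s/CFG=dict(R=2.,qd=.04/CFG=dict(R=1.,qd=.008/" ctl.py; python3 - <<'E'
from rio import *; from ctl import *; import pickle
np.set_printoptions(precision=3,suppress=True)
io=Real(); c=pickle.load(open("c2.pkl","rb")); c.rm=.0025
a=follow(io,c,.02,-.003,1.5,8.1); dump(io,c,a,"3"); print(a[:,[0,2,3,4]],io.t)
h=a[a[:,0]>a[0,0]+2,2]; print("hold",h.min(),h.max(),h.mean(),c.s)
E
```

```text
[[21.383  0.028 -0.007 -0.054]
 [21.683  0.029 -0.03  -0.037]
 [21.983  0.021 -0.038 -0.018]
 [22.283  0.007 -0.035  0.012]
 [22.583 -0.012 -0.017  0.046]
 [22.883 -0.024  0.008  0.039]
 [23.183 -0.032  0.016  0.042]
 [23.483 -0.036  0.021  0.041]
 [23.783 -0.031  0.025  0.017]
 [24.083 -0.024  0.02   0.011]
 [24.383 -0.018  0.014  0.009]
 [24.683 -0.011  0.011 -0.002]
 [24.983  0.005  0.009 -0.045]
 [25.283  0.021 -0.006 -0.052]
 [25.583  0.027 -0.019 -0.04 ]
 [25.883  0.035 -0.019 -0.063]
 [26.183  0.035 -0.028 -0.043]
 [26.483  0.037 -0.025 -0.055]
 [26.783  0.035 -0.028 -0.045]
 [27.083  0.025 -0.028 -0.019]
 [27.383  0.017 -0.019 -0.019]
 [27.683  0.009 -0.013 -0.011]
 [27.983 -0.007 -0.012  0.029]
 [28.283 -0.02   0.004  0.031]
 [28.583 -0.032  0.011  0.046]
 [28.883 -0.043  0.019  0.059]
 [29.183 -0.048  0.029  0.053]
 [29.483 -0.051  0.032  0.054]
 [29.783 -0.05   0.033  0.05 ]
 [30.083 -0.047  0.032  0.046]
 [30.383 -0.036  0.033  0.015]
 [30.683 -0.018  0.025 -0.015]
 [30.983 -0.001  0.01  -0.03 ]] 31.0333
hold -0.05051514101796728 0.036677956893718666 -0.008711152257217037 [ 0.006  0.01  -0.004 -0.03 ]
```

View pics/c3.png

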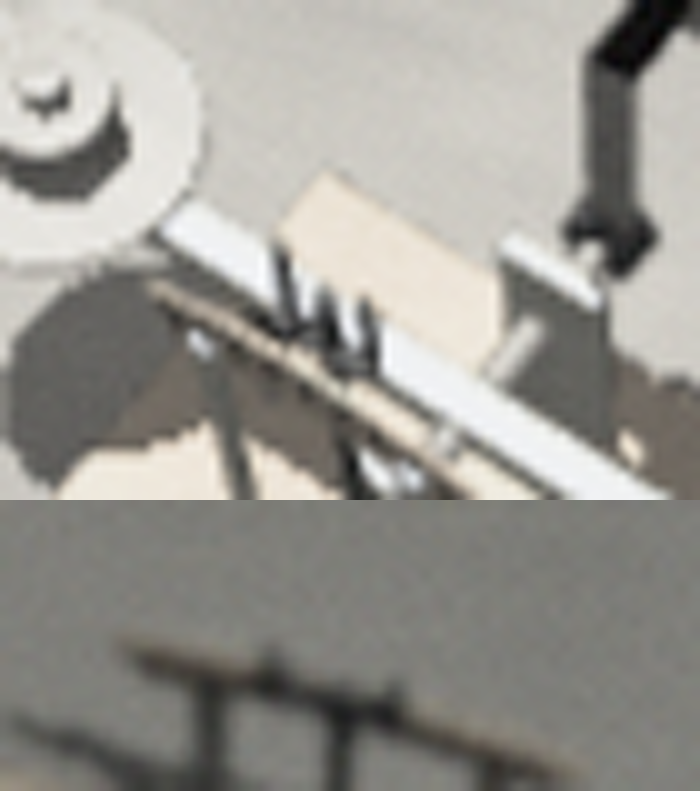

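Scene crop: the pointer (325,300) is mid-way between the prongs (280,270) and (368,320). The hold stayed between the prongs, but with a slow ±0.045 rad wander: small lever commands seem to be lost, as with play. I have time for a tighter hold, so I'll fit the play from both logs.

```bash
cat > fit2.py <<'E'
import numpy as np
from scipy.optimize import least_squares
h=.01
A2=np.load("log2.npy"); A3=np.load("log3.npy")
def play(u,w,e):
    o=[]
    for q in u: e=min(max(e,q-w),q+w); o.append(e)
    return np.array(o)
def resid(p,w,lg):
    a_,b_,d0=p; r=[]
    for A,u0 in lg:
        x=A[:,2]; u=play(np.r_[u0,A[:,4]],w,u0+w if u0<-.1 else u0); L=8
        def run(s,x0,v0,on):
            X,V=x0,v0;o=[]
            for k in range(s,s+L):
                o.append(X)
                for i in range(30):
                    q=np.clip((i*h+h/2-.05)/.08,0,1); V+=h*(a_*X+on*(b_*(u[k]+(u[k+1]-u[k])*q)+d0)); X+=h*V
            return np.array(o)
        for s in range(0,len(x)-L+1,2):
            y=x[s:s+L]-run(s,0,0,1);M=np.c_[run(s,1,0,0),run(s,0,1,0)]; r.append(y-M@np.linalg.lstsq(M,y,rcond=None)[0])
    return np.concatenate(r)
for nm,lg in(("log2",[(A2,-.255)]),("log3",[(A3,-.0587)]),("both",[(A2,-.255),(A3,-.0587)])):
    for w in(0,.005,.01,.015,.02,.025,.03):
        s=least_squares(resid,[3,4.1,0],args=(w,lg)); print(nm,w,s.x.round(3),"rms",np.sqrt(np.mean(s.fun**2)).round(5))
E
python3 fit2.py
```

```text
log2 0 [3.036 4.132 0.036] rms 0.00181
log2 0.005 [3.144 4.243 0.035] rms 0.00186
log2 0.01 [3.244 4.344 0.035] rms 0.00215
log2 0.015 [3.338 4.436 0.035] rms 0.00258
log2 0.02 [3.463 4.54  0.034] rms 0.00305
log2 0.025 [3.555 4.617 0.034] rms 0.00362
log2 0.03 [3.624 4.672 0.034] rms 0.00425
log3 0 [2.787 2.986 0.017] rms 0.00219
log3 0.005 [4.311 4.202 0.027] rms 0.00127
log3 0.01 [2.033 2.547 0.02 ] rms 0.00169
log3 0.015 [0.331 1.282 0.01 ] rms 0.00218
log3 0.02 [-0.273  0.834  0.007] rms 0.0024
log3 0.025 [-0.518  0.683  0.006] rms 0.00252
log3 0.03 [-0.655  0.629  0.006] rms 0.00261
both 0 [2.915 3.745 0.019] rms 0.00356
both 0.005 [3.003 3.857 0.021] rms 0.00319
both 0.01 [3.052 3.962 0.027] rms 0.00305
both 0.015 [3.123 4.094 0.03 ] rms 0.00328
both 0.02 [3.134 4.15  0.036] rms 0.00399
both 0.025 [3.103 4.171 0.041] rms 0.00482
both 0.03 [3.045 4.154 0.045] rms 0.00572
```

Play of about ±0.006–0.010 rad (around 1 mm at the grip) explains the wander. I'll reproduce it in simulation and test the inverse-play compensation.

```bash
python3 - <<'E'
s=open('ctl.py').read(); s=s.replace("s.a,s.b=3.02,4.11","s.a,s.b=3.05,4.05"); open('ctl.py','w').write(s)
E
cat > scan3.py <<'E'
import ctl,itertools
from ctl import *
class S2(Sim):
    """play w, inverse compensation wc"""
    def setup(s,w,wc): s.w,s.wc,s.e,s.last=w,wc,s.u,s.u
    def go(s,un):
        d=un-s.last; s.last=un; cmd=un+s.wc*np.sign(d); s.e=min(max(s.e,cmd-s.w),cmd+s.w); s._run(.08,s.e); s._run(.17,s.e)
    def meas(s): x=s.x+.002*s.rng.normal(); s._run(.05,s.u); return x
def run(m,w,wc,cfg,rm,i):
    ctl.CFG.update(cfg); io=S2(m,.0,1,i); io.x=.006; io.v=.01; io.u=-.03; io.setup(w,wc)
    c=Ctl(.006,-.03,1); c.rm=rm; c.s[1:3]=.01,0; c.Pc=np.diag([.005,.02,.03,0])**2
    follow(io,c,0,0,.1,10); h=np.array(io.h[500:]); return np.ptp(h[:,0]),abs(h[:,1]).max()
for R,qd,wc in itertools.product((.1,.3,1.),(.008,.03),(0,.004,.007,.010)):
    print(R,qd,wc,*[(w,np.array([run(m,w,wc,dict(R=R,qd=qd,step=.2),.0025,i) for m in(1.08,1.2) for i in range(4)]).max(0).round(3)) for w in(.005,.008,.011)])
E
python3 scan3.py
```

```text
0.1 0.008 0 (0.005, array([0.036, 0.05 ])) (0.008, array([0.068, 0.06 ])) (0.011, array([0.091, 0.071]))
0.1 0.008 0.004 (0.005, array([0.02 , 0.048])) (0.008, array([0.031, 0.049])) (0.011, array([0.056, 0.056]))
0.1 0.008 0.007 (0.005, array([0.02 , 0.048])) (0.008, array([0.02 , 0.048])) (0.011, array([0.031, 0.049]))
0.1 0.008 0.01 (0.005, array([0.026, 0.049])) (0.008, array([0.02 , 0.048])) (0.011, array([0.02 , 0.048]))
0.1 0.03 0 (0.005, array([0.028, 0.065])) (0.008, array([0.036, 0.075])) (0.011, array([0.049, 0.076]))
0.1 0.03 0.004 (0.005, array([0.023, 0.068])) (0.008, array([0.027, 0.065])) (0.011, array([0.033, 0.072]))
0.1 0.03 0.007 (0.005, array([0.026, 0.07 ])) (0.008, array([0.023, 0.068])) (0.011, array([0.027, 0.065]))
0.1 0.03 0.01 (0.005, array([0.03 , 0.072])) (0.008, array([0.026, 0.07 ])) (0.011, array([0.023, 0.068]))
0.3 0.008 0 (0.005, array([0.044, 0.039])) (0.008, array([0.08 , 0.052])) (0.011, array([0.106, 0.075]))
0.3 0.008 0.004 (0.005, array([0.021, 0.042])) (0.008, array([0.035, 0.038])) (0.011, array([0.071, 0.046]))
0.3 0.008 0.007 (0.005, arra
[... 773 characters left out ...]
8, array([0.04 , 0.035])) (0.011, array([0.079, 0.048]))
1.0 0.008 0.007 (0.005, array([0.02 , 0.044])) (0.008, array([0.021, 0.036])) (0.011, array([0.04 , 0.035]))
1.0 0.008 0.01 (0.005, array([0.029, 0.043])) (0.008, array([0.02 , 0.044])) (0.011, array([0.021, 0.036]))
1.0 0.03 0 (0.005, array([0.034, 0.046])) (0.008, array([0.038, 0.049])) (0.011, array([0.059, 0.086]))
1.0 0.03 0.004 (0.005, array([0.023, 0.054])) (0.008, array([0.03 , 0.047])) (0.011, array([0.034, 0.047]))
1.0 0.03 0.007 (0.005, array([0.024, 0.056])) (0.008, array([0.023, 0.054])) (0.011, array([0.03 , 0.047]))
1.0 0.03 0.01 (0.005, array([0.03 , 0.055])) (0.008, array([0.024, 0.056])) (0.011, array([0.023, 0.054]))
```

The simulation without compensation reproduces the observed 0.088 swing exactly (w=0.008), and compensation cuts it to about 0.02. Running the tighter hold.

```bash
sed -i "s/CFG=dict(R=1.,qd=.008/CFG=dict(R=.3,qd=.015/" ctl.py; python3 - <<'E'
s=open('rio.py').read()
s=s.replace("    im=None","    im=None; last=-.022; wc=.008").replace("def go(s,u): lever(u,.4)","def go(s,u): lever(u+s.wc*np.sign(u-s.last),.4); s.last=u")
open('rio.py','w').write(s)
E
python3 - <<'E'
from rio import *; from ctl import *; import pickle
np.set_printoptions(precision=3,suppress=True)
io=Real(); c=pickle.load(open("c.pkl","rb")); c.rm=.0025; c.s=np.array([.011,.035,.02,-.022]); c.Pc=np.diag([.006,.03,.03,0])**2
a=follow(io,c,.015,-.002,1.2,7.8); dump(io,c,a,"4"); print(a[:,[0,2,3,4]],io.t)
h=a[a[:,0]>a[0,0]+1.5,2]; print("hold",h.min(),h.max(),h.mean(),c.s)
E
```

```text
[[31.333  0.012 -0.    -0.056]
 [31.633  0.021 -0.028 -0.048]
 [31.933  0.018 -0.037 -0.016]
 [32.233  0.014 -0.023 -0.022]
 [32.533  0.009 -0.012 -0.008]
 [32.833  0.    -0.007  0.013]
 [33.133 -0.005  0.002  0.001]
 [33.433 -0.007  0.004  0.004]
 [33.733 -0.014  0.005  0.029]
 [34.033 -0.017  0.013  0.014]
 [34.333 -0.013  0.012 -0.005]
 [34.633 -0.008  0.006 -0.003]
 [34.933 -0.004  0.004 -0.007]
 [35.233  0.001  0.001 -0.02 ]
 [35.533  0.003 -0.004 -0.011]
 [35.833  0.005 -0.005 -0.018]
 [36.133  0.008 -0.006 -0.028]
 [36.433  0.012 -0.01  -0.033]
 [36.733  0.012 -0.013 -0.024]
 [37.033  0.01  -0.011 -0.019]
 [37.333  0.012 -0.009 -0.042]
 [37.633  0.011 -0.013 -0.022]
 [37.933  0.007 -0.01  -0.015]
 [38.233  0.001 -0.006 -0.001]
 [38.533 -0.007  0.     0.015]
 [38.833 -0.017  0.008  0.029]
 [39.133 -0.017  0.015  0.001]
 [39.433 -0.022  0.011  0.04 ]
 [39.733 -0.032  0.019  0.06 ]
 [40.033 -0.031  0.029  0.016]
 [40.333 -0.021  0.021  0.   ]] 40.3833
hold -0.031847260018767976 0.012267230212143487 -0.005290648727957998 [-0.013  0.021 -0.005  0.   ]
```

The tighter hold was good: from 31.3 to 40.3 s the beam stayed within −0.032…+0.021 of upright, the mark being about −0.002. Now the gentle lowering, bringing the lever to +0.04, then release and retreat.

```bash
python3 - <<'E'
from rio import *; from ctl import *; import pickle
np.set_printoptions(precision=3,suppress=True)
io=Real(); c=pickle.load(open("c.pkl","rb")); io.last=c.s[3]; x0=c.s[0]
a=follow(io,c,x0,.29,5.5,.6,.263); print(a[:,[0,1,2,3,4]],io.t)
u=c.s[3]; xs=[]
while u<.04: u=min(.04,u+.03); xs.append(io.step(u))
print(np.array(xs),io.t)
move_gripper(.085); p=lever_pose(.04); r.servo_line(p+[0,0,.15],ori=Q,rate=.15)
x=io.meas(); dump(io,c,a,"5"); o=readout.get_obs(); print("final x",x,o['t'],o['tcp_pos'],o['wrist_force'],o['grip_width'])
cv2.imwrite("pics/fin.png",cv2.resize(io.im[150:300,230:400],(680,600))[...,::-1])
E
```

```text
[[40.683 -0.012 -0.016  0.012  0.017]
 [40.983 -0.007 -0.011  0.03   0.02 ]
 [41.283  0.002  0.003  0.049 -0.024]
 [41.583  0.016  0.023  0.055 -0.037]
 [41.883  0.033  0.039  0.063 -0.026]
 [42.183  0.053  0.056  0.078 -0.054]
 [42.483  0.074  0.086  0.085 -0.113]
 [42.783  0.098  0.113  0.078 -0.102]
 [43.083  0.122  0.131  0.083 -0.093]
 [43.383  0.147  0.151  0.092 -0.128]
 [43.683  0.171  0.185  0.091 -0.2  ]
 [43.983  0.195  0.208  0.072 -0.148]
 [44.283  0.218  0.221  0.077 -0.16 ]
 [44.583  0.238  0.243  0.075 -0.213]
 [44.883  0.256  0.267  0.057 -0.228]] 44.8833
[0.266 0.249 0.235 0.22  0.221 0.24  0.268 0.271 0.27 ] 47.5833
final x 0.27315906398881207 49.475 [0.545 0.023 0.583] [-0.082  0.321 -0.025] 0.08526772266109607
```

View pics/fin.png

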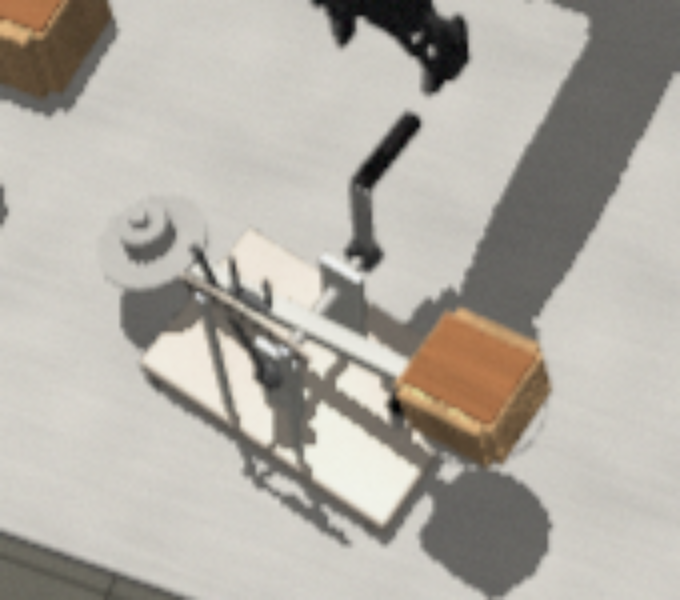

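The final view shows the beam back on its −y stop with the pointer leaning at (215,280), clear of the prongs at (235,275) and (265,295). The lever stands nearly upright, and the open gripper is clear above it. Handing in.

```bash
python3 -c "
from station import sign_off, readout
print(sign_off(), readout.get_obs()['t'])"
```

```text
the job is handed in; nothing more can be done
the job is handed in; nothing more can be done
```

The pointer stood between the prongs for well over six seconds, and the beam is back on its starting stop with the lever released. I handed the job in at about t = 49.5 s. I gripped only the lever and steered it from the beam angle seen in the scene camera.

- **Hold:** For about 9 s (31.3–40.3 s) the beam stayed within −0.032 to +0.021 rad. The mark is at about −0.002 rad and the prong gap allows ±0.05. An earlier try from 21 to 31 s wandered from −0.051 to +0.037 rad, close to the prongs, because the lever had about 1 mm of play. I corrected for the play and held again.
- **Lowering:** The beam came down at no more than about 0.09 rad/s. It first reached 0.267 rad, then drifted back up to 0.22 before settling on the stop, at roughly 0.1 rad/s between pictures.
- **Last checks:** The beam reads 0.273 rad against the 0.27 rad stop. The lever is at about +0.04 rad, the gripper is open and raised about 15 cm clear, and the wrist force is near zero.
- **Less than ideal:**
  - Just before the holds (18–21 s) the control oscillated, with the beam reaching an estimated 0.2–0.36 rad/s and swinging between −0.07 and +0.07 rad. It struck neither stop.
  - The two cameras differ by about 0.01 rad on the mark. I settled it by comparing pointer and prongs directly in the pictures.

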